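# Refit the filter cover of the paint extractor

### The job

The filter in the grey paint-fume extractor on the modelling bench has been changed. Pick up its loose metal cover plate by the black grip and seat it back over the two pins on the extractor's sloping face, fully home and flush, with the grip outward; it may go on either way round. Leave the paint jars, palette, cup and model where they stand.

Things in the scene. Friction and masses are not known exactly. Their poses are not given: they have to be found in the camera images.
- cover: loose aluminium plate 84 (x) x 120 (y) x 5 mm, flat on the bench. Two round through-holes, 14 mm diameter, at y = +45 and -45 mm, x = 0. On its top, in the middle, a solid black grip bar 14 mm thick (x), 46 mm long (y), its top 35 mm above the underside. Origin: centre of the underside; z points out of the grip side. About 160 g. A half turn about z changes nothing
- cover_grip (a point): point in the middle of the black grip bar, 28 mm above the cover's underside
- seat: the extractor's sloping face, 104 (x) x 170 (y) mm, facing up and towards the robot. Origin: centre of its surface, 61 mm above the bench; z: outward normal, 30 degrees from vertical; x up the slope; y level. A dark filter grille, flush, fills its middle. Two steel pins, see pin_0 and pin_1. Seated, the cover's origin and z axis coincide with these
- pin_0 (a point): tip of one steel pin, 14 mm above the face, at y = -45 mm, x = 0 of the face; 8 mm diameter, square to the face, the last 5 mm tapered to a 3 mm tip
- pin_1 (a point): tip of the other, equal pin, at y = +45 mm, x = 0 of the face
- housing: the fixed grey extractor housing, about 142 mm deep (x) x 170 mm wide (y) x 87 mm tall, the sloping face at its front (-x), a flat top behind it and a black duct stub of 68 mm diameter reaching 50 mm out of its back; origin at the centre of its underside, level on the bench
- palette: bystander: white plastic mixing palette, an open tray 85 x 125 x 12 mm with twelve wells, no grip; origin at the centre of its underside. One of the two, cover or palette, lies left of the housing and the other right
- jar_a: bystander: small glass paint jar, 34 mm diameter, 55 mm tall with its cap; origin at the centre of its underside. Stands between the robot and the housing
- jar_b: bystander: small glass paint jar, 34 mm diameter, 55 mm tall with its cap; origin at the centre of its underside. Stands behind, to the left
- jar_c: bystander: small glass paint jar, 34 mm diameter, 55 mm tall with its cap; origin at the centre of its underside. Stands behind, to the left
- model: bystander: painted model truck, 100 x 56 x 50 mm; origin at the bench, under its centre
- water_cup: bystander: glass cup, 64 mm diameter, 75 mm tall, behind to the right; origin at the centre of its underside

How it is judged:
On the way, in this order (a step that is already met when the one before it is completed fails the run):
1. the cover is lifted clear of the bench (height (world z) of cover above 0.08 m), for 0.1 s.
2. the cover sits flush on the sloping face, over both pins (x of cover in the frame of seat between -0.006 and 0.006 m and y of cover in the frame of seat between -0.006 and 0.006 m and z of cover in the frame of seat between -0.003 and 0.003 m and angle between the z axis of cover and the z axis of seat, either way round below 0.06 rad and angle between the x axis of cover and the x axis of seat, either way round below 0.15 rad), for 0.2 s.
At the end, for the whole second after the job is handed in: The cover rests still on the sloping face with both pins through its holes: its underside within 3 mm of the face and parallel to it within 0.06 rad, centred within 6 mm along and across the slope, its sides square to the face within 0.15 rad (either way round), released (all of step 2 and linear speed of cover below 0.02 m/s); the robot touches nothing.
It fails at once if a jar, the palette, the model or the cup is shifted by more than 30 mm (distance of any of palette, jar_a, jar_b, jar_c, model, water_cup from where it was at the start of the episode above 0.03 m).
It also fails if it takes over 45 s, if anything falls off the work surface, if the arm or the gripper's body presses on something with over 40 N, if the wrist force passes 120 N, or if a joint passes its speed limit or range.

### The arm

A 6-joint arm with a two-finger parallel gripper is mounted at the origin on the work surface. World frame = base frame: x ahead of the robot, y to its left, z up, the work surface at z = 0. Lengths are in m, angles in rad, forces in N, time in s.
With the tool pointing down it reaches from about 0.425 to 0.95 m from the base axis. Payload 3.5 kg.
Tool frame: the origin (TCP) lies at the very end of the fingers, on their centre line; the grasp point (between the pads) lies 19 mm behind it (ctrl.pinch_z is the distance from the TCP to the grasp point, in m); z points along the fingers, y is the line along which they close (so a half turn about z gives the same grasp; the last joint's range is limited). The gripper opens to 85 mm and grips with 20 to 120 N. Pads are 22 mm wide; open, the fingers measure 114 mm over their backs; the gripper's body (76 mm by 85 mm) begins 54 mm behind the grasp point. The pads swing forward as they close: fully open they stand 13 mm farther back than shut.
Start: joints at [1.043, 0.286, 1.577, -0, 1.279, -0.15], TCP at [0.249, 0.627, 0.231] pointing down, gripper open.
Joint ranges: [-2.77, 2.77], [-0.9, 2.22], [0.21, 2.48], [-1.53, 4.67], [0.24, 2.81], [-2.84, 2.84]. Speed limits (rad/s): [2.79, 2.79, 3.14, 3.14, 3.14, 3.14].

### API

Orientations are given as a unit quaternion [x, y, z, w].
In Python, from plant import ctrl gives the robot as it stands. The module is installed in compiled form; this text tells all that it offers.
- The arm moves only by the shell command python3 -m crank 'ROWS' [OPENING] [FORCE]. ROWS is JSON, a list of rows, each a list of 6 numbers: the shift along the tool's x, y, z in cm, then the turn, a rotation vector about the tool's x, y, z in rad. In form: [[tx, ty, tz, rx, ry, rz], ...]. A call has 1 to 10 rows; each row is the pose to reach, as a shift and turn from the pose commanded when the call began, along the tool's axes at that moment; what a row does not reach only later rows make up. A row lasts 1/10 s, in which the tool goes at most 50 mm and 8.59 degrees, less where a joint would pass 70% of its speed; a pose out of reach is approached as far as the arm can. A call with a gripper value outside its range is refused whole. OPENING is the opening, from 0 (shut) to 1 (fully open), set as the call begins (- or left out, the last holds). The fingers move at their own pace and stop on an object; FORCE is the grip in N (left out, the last holds). Time passes only in rows, so rows that repeat a pose let the fingers close. It gives the time, the measured TCP pose, the force, the opening and the grip force at its end, in the units of the state.
- ctrl.get_state(): the state, without advancing time (a new reading comes with each control period).
- ctrl.read_camera(name): name is "side" or "top"; returns (picture, depth): 480x640x3 uint8, blue, green, red; 480x640 float32, m along the optical axis (not along the pixel's ray), 0 where there is no reading.
- ctrl.camera_info(name): a dict with "K" (3x3 intrinsics, pixels), "k1" (the pictures are not rectified: a ray, as slopes to the right and down, at radius r is drawn at 1 + k1 r^2 times it, then the intrinsics apply), "origin" and "orientation" of the camera in the world. Camera axes: x right, y down, z forward; pixel columns grow to the right and rows downward; lengths in m; the calibration is good to about 2 mm. A picture is of the moment at which its call begins. camera_info takes no time and is no camera call.
- ctrl.sign_off(): hands the job in; it is judged then, once.
The state is a dict: "time": time; "qpos": joint angles; "dq": joint speeds; "joint_efforts": joint torques, N m; "eef_pos": TCP position; "tcp_rot": TCP orientation; "contact_force": force on the tool from outside, world axes, zero at the start; "wrist_torque": the same for the moment, N m; "opening": opening from 0.0 (shut) to 1.0 (fully open); "finger_force": force on a finger pad.
Only numpy, scipy, OpenCV 4.12 (cv2) and the standard library are available. Lean on these libraries where they do the work, as an engineer would, in place of code of your own. Each camera call takes 0.05 s, during which the arm holds its last target. There are 200 camera calls.

## Working session

There is one attempt and no reset: what is moved stays moved. The work goes in short steps, Python scripts to look and compute and a shell command to move; the robot and the scene stay as the last step left them, time stands still between calls to the robot, and variables do not carry over. Pictures are saved under pics/ and viewed, at most 10 in all, crops included, and the job is handed in when it is done.

```bash
mkdir -p pics
python3 - <<'E'
from plant import ctrl
import cv2,numpy as np
print(ctrl.get_state())
for n in("top","side"):
    i=ctrl.camera_info(n);print(n,i)
    p,d=ctrl.read_camera(n);cv2.imwrite(f"pics/{n}0.png",p);np.save(f"{n}0.npy",d)
E
```

```text
{'time': 0.0, 'qpos': array([ 1.04300310e+00,  2.87202843e-01,  1.57821442e+00, -3.84262540e-06,
        1.27861140e+00, -1.50000689e-01]), 'dq': array([ 0.00030773,  0.00106668,  0.00072281,  0.00098942,  0.0008067 ,
       -0.00023919]), 'joint_efforts': array([ 3.35868153e-04, -4.05970037e+01, -2.92630005e+01, -4.68820861e-05,
        5.77999192e-03, -1.24372107e-06]), 'eef_pos': array([0.24861625, 0.62681923, 0.22990214]), 'tcp_rot': array([ 1.87774228e-01,  9.82211462e-01, -1.14933981e-03, -4.03187902e-04]), 'contact_force': array([-0.26848488,  1.22254889,  1.18406255]), 'wrist_torque': array([ 0.06711163, -0.04016047, -0.01748986]), 'finger_force': 0.0, 'opening': 0.9987828263735062}
top {'K': array([[489.46886271,   0.        , 317.1456952 ],
       [  0.        , 489.46886271, 244.5770181 ],
       [  0.        ,   0.        ,   1.        ]]), 'k1': -0.03577784911762982, 'origin': array([0.48795251, 0.00883453, 1.08972127]), 'orientation': array([-0.6971993 ,  0.71611446, -0.02549116,  0.02105741])}
side {'K': array([[602.09722171,   0.        , 323.45290329],
       [  0.        , 602.09722171, 232.34964036],
       [  0.        ,   0.        ,   1.        ]]), 'k1': -0.08984850404055658, 'origin': array([0.17083507, 0.78820344, 0.88041349]), 'orientation': array([-0.20447613,  0.88937828, -0.39848037,  0.09170159])}
```

View pics/top0.png

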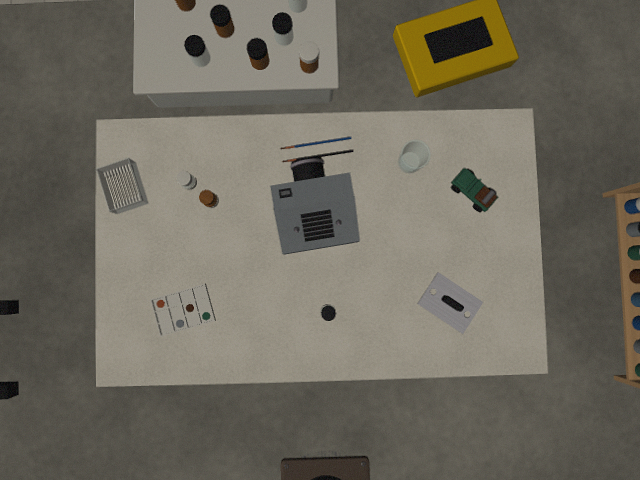

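View pics/side0.png

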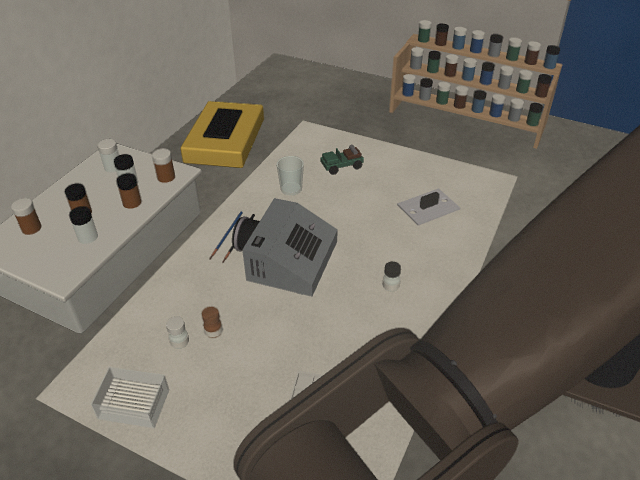

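Top: the cover is at (450,302), its grip at (453,303); the extractor's pins are near (297,229) and (339,222). Side: the cover is at (429,205), with the pins near (311,256) and (325,228). I'll enlarge both.

Run:
```python
import cv2,numpy as np
t=cv2.imread("pics/top0.png");s=cv2.imread("pics/side0.png")
def c(im,x,y,w,h):
    a=cv2.resize(im[y:y+h,x:x+w],(400,300),interpolation=cv2.INTER_CUBIC)
    a=cv2.convertScaleAbs(a,alpha=1.5)
    for k in range(0,w,10): 
        cv2.line(a,(int((k+.5)*400/w),0),(int((k+.5)*400/w),6),(0,255,255),1)
    for k in range(0,h,10): 
        cv2.line(a,(0,int((k+.5)*300/h)),(6,int((k+.5)*300/h)),(0,255,255),1)
    return a
m=np.vstack([np.hstack([c(t,410,272,80,60),c(t,268,180,100,75)]),np.hstack([c(s,390,175,80,60),c(s,270,215,80,60)])])
cv2.imwrite("pics/mos.png",m)
```

```text
(no output)
```

View pics/mos.png

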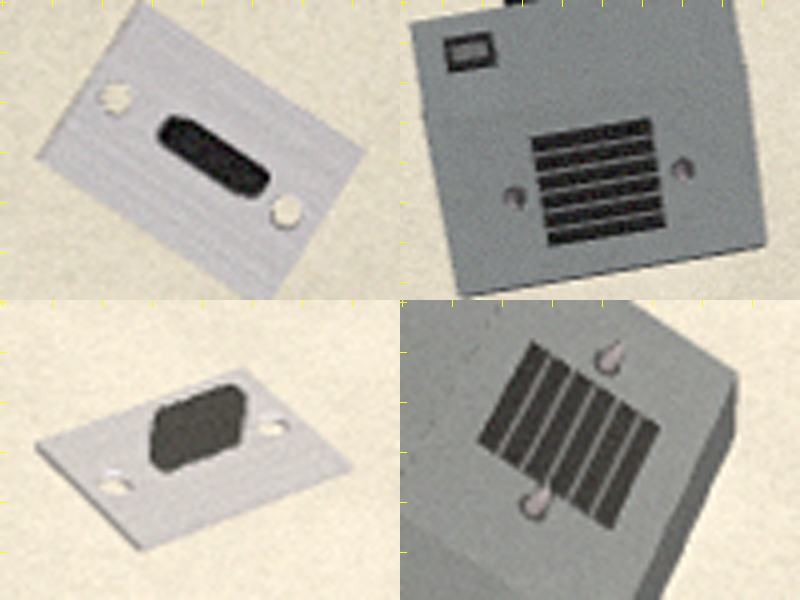

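The mosaic is clear. Top: the holes are at (432.7,291.1) and (466.7,313.9), and the pins at about (296.5,229) and (338.5,222). Side: the holes are at (412.5,211.3) and (444.1,199.9), and the pin tips at (312.9,223.7) and (298.5,252.5). I'll triangulate these and check them against depth.

```bash
cat > h.py <<'E'
import numpy as np,cv2
from scipy.spatial.transform import Rotation as R
from plant import ctrl
def cam(n):
    i=ctrl.camera_info(n);return i["K"],np.array([i["k1"],0,0,0,0.]),R.from_quat(i["orientation"]).as_matrix(),i["origin"]
def ray(n,uv):
    K,k,r,o=cam(n);p=cv2.undistortPointsIter(np.array([[uv]],float),K,k,None,None,(3,50,1e-12))[0,0]
    return o,r@np.array([*p,1])
def tri(ut,us):
    o1,d1=ray("top",ut);o2,d2=ray("side",us)
    a=np.linalg.lstsq(np.c_[d1,-d2],o2-o1,rcond=None)[0]
    p,q=o1+a[0]*d1,o2+a[1]*d2
    return (p+q)/2,np.linalg.norm(p-q)
def onz(n,uv,z):
    o,d=ray(n,uv);return o+d*(z-o[2])/d[2]
def proj(n,P):
    K,k,r,o=cam(n);return cv2.projectPoints(np.array(P,float).reshape(-1,1,3),cv2.Rodrigues(r.T)[0],-r.T@o,K,k)[0][:,0]
def cloud(n,D,u0,v0,u1,v1):
    return np.array([ray(n,(u,v))[0]+ray(n,(u,v))[1]*D[v,u] for v in range(v0,v1,2) for u in range(u0,u1,2) if D[v,u]>0])
E
python3 - <<'E'
from h import *
np.set_printoptions(precision=4,suppress=True)
for nm,a,b in [("hole1",(432.7,291.1),(412.5,211.3)),("hole2",(466.7,313.9),(444.1,199.9)),("cA",(437.5,271.5),(438.5,187.9)) ,("cB",(482.1,301.9),(459.9,207.9)),("cC",(417.1,302.7),(396.9,203.9)),("cD",(462.5,331.5),(417.5,224.3)),
 ("pinL",(296.3,229.3),(298.5,252.5)),("pinR",(338.6,222.3),(312.9,223.7))]:
    print(nm,*tri(a,b),onz("top",a,.005),onz("side",b,.005))
for n,box in(("top",(303,212,332,238)),("side",(290,228,316,246))):
    D=np.load(n+"0.npy");P=cloud(n,D,*box);c=np.median(P,0);w=np.linalg.svd(P-P.mean(0))[2][2];w*=np.sign(w[2]);print(n,P.mean(0),w,np.degrees(np.arccos(w[2])),np.degrees(np.arctan2(w[1],w[0])))
D=np.load("top0.npy");
for b in((425,300,435,308),(445,318,460,325),(448,300,456,305),(240,240,250,300)): print(np.median(cloud("top",D,*b),0))
D=np.load("side0.npy");
for b in((408,203,418,207),(420,212,435,217),(424,196,436,206)): print(np.median(cloud("side",D,*b),0))
E
```

```text
hole1 [ 0.4495 -0.2528  0.0012] 0.0007233138777792121 [ 0.4493 -0.252   0.005 ] [ 0.4486 -0.2481  0.005 ]
hole2 [ 0.3969 -0.3271 -0.0003] 0.0010446927211927059 [ 0.3969 -0.3256  0.005 ] [ 0.396 -0.32   0.005]
cA [ 0.4477 -0.2614  0.0672] 0.0921265157934595 [ 0.4924 -0.2645  0.005 ] [ 0.4219 -0.3585  0.005 ]
cB [ 0.3938 -0.397  -0.0756] 0.049401743434019686 [ 0.4223 -0.3613  0.005 ] [ 0.3543 -0.3077  0.005 ]
cC [ 0.4484 -0.1942  0.0681] 0.04344098088442106 [ 0.4248 -0.2163  0.005 ] [ 0.4902 -0.2576  0.005 ]
cD [ 0.3979 -0.3056 -0.0482] 0.10106743232179914 [ 0.3586 -0.3146  0.005 ] [ 0.4234 -0.2101  0.005 ]
pinL [0.5876 0.0439 0.0683] 0.0018567228748301921 [0.5947 0.0465 0.005 ] [ 0.6191 -0.0144  0.005 ]
pinR [ 0.6003 -0.0449  0.0686] 0.0011137900259135989 [ 0.6078 -0.0481  0.005 ] [ 0.6334 -0.1104  0.005 ]
top [0.5988 0.0006 0.0637] [-0.4933 -0.0675  0.8672] 29.86179981600486 -172.20725803609642
side [ 0.6049 -0.0063  0.0641] [-0.4905 -0.0945  0.8663] 29.96824554190325 -169.09669556766454
[ 0.4234 -0.2423  0.0062]
[ 0.3825 -0.2916  0.0071]
[ 0.4259 -0.2836  0.0353]
[0.5096 0.165  0.0014]
[ 0.4585 -0.2746  0.0041]
[ 0.4158 -0.2563  0.0035]
[ 0.422  -0.28    0.0282]
```

```bash
cat >> h.py <<'E'
np.set_printoptions(precision=4,suppress=True)
def tool(yaw,tilt=0):
    "tool pointing down, y axis at yaw; tilted so z leans forward"
    c,s=np.cos(yaw),np.sin(yaw);f=np.array([c,s,0])
    z=np.sin(tilt)*f-np.cos(tilt)*np.array([0,0,1]);y=np.cos(tilt)*f+np.sin(tilt)*np.array([0,0,1])
    return np.c_[np.cross(y,z),y,z]
def row(p,Rt,s=None):
    s=s or ctrl.get_state();R0=R.from_quat(s["tcp_rot"]).as_matrix()
    return np.r_[R0.T@(np.array(p)-s["eef_pos"])*100,R.from_matrix(R0.T@Rt).as_rotvec()]
E
python3 - <<'E'
from h import *
print(row([.56,.12,.27],tool(np.radians(20))))
print(row([.4235,-.2865,.13],tool(np.radians(-35.5))))
E
```

```text
[-47.6331 -35.6418  -3.9311  -0.0021   0.0006   0.844 ]
[-49.9414 -78.4307  10.1591  -0.0018   0.0017   1.8127]
```

```bash
python3 -m crank '[[-47.6,-35.6,-3.9,0,0,0.84],[-47.6,-35.6,-3.9,0,0,0.84],[-47.6,-35.6,-3.9,0,0,0.84],[-47.6,-35.6,-3.9,0,0,0.84],[-47.6,-35.6,-3.9,0,0,0.84],[-47.6,-35.6,-3.9,0,0,0.84],[-47.6,-35.6,-3.9,0,0,0.84],[-47.6,-35.6,-3.9,0,0,0.84],[-47.6,-35.6,-3.9,0,0,0.84],[-47.6,-35.6,-3.9,0,0,0.84]]' 1
python3 -m crank '[[0,0,0,0,0,0]]'
python3 - <<'E'
from h import *
print(row([.4235,-.2865,.13],tool(np.radians(-35.5))))
E
```

```text
time: 1.1
eef_pos: [0.5105, 0.2004, 0.2638]
tcp_rot: [0.572, 0.82, -0.0, -0.0]
contact_force: [1.0, 0.3, 0.1]
opening: 1.0
finger_force: 0.0
time: 1.2
eef_pos: [0.5127, 0.1975, 0.2642]
tcp_rot: [0.575, 0.818, -0.0, 0.001]
contact_force: [0.2, 0.1, -0.7]
opening: 0.999
finger_force: 0.0
[-42.4879 -24.8083  13.4831   0.0014   0.0015   0.9655]
```

```bash
python3 -m crank '[[-42.5,-24.8,13.5,0,0,0.965],[-42.5,-24.8,13.5,0,0,0.965],[-42.5,-24.8,13.5,0,0,0.965],[-42.5,-24.8,13.5,0,0,0.965],[-42.5,-24.8,13.5,0,0,0.965],[-42.5,-24.8,13.5,0,0,0.965],[-42.5,-24.8,13.5,0,0,0.965],[-42.5,-24.8,13.5,0,0,0.965],[-42.5,-24.8,13.5,0,0,0.965],[-42.5,-24.8,13.5,0,0,0.965]]'
python3 -m crank '[[0,0,0,0,0,0],[0,0,0,0,0,0]]'
python3 - <<'E'
from h import *
print(row([.4235,-.2865,.05],tool(np.radians(-35.5))))
p,d=ctrl.read_camera("side");cv2.imwrite("pics/side1.png",cv2.resize(p[100:280,300:540],(800,600)))
E
```

```text
time: 2.2
eef_pos: [0.4255, -0.2734, 0.131]
tcp_rot: [0.887, 0.461, 0.0, -0.0]
contact_force: [-0.0, -0.2, 0.9]
opening: 0.998
finger_force: 0.0
time: 2.4
eef_pos: [0.4255, -0.2725, 0.1309]
tcp_rot: [0.888, 0.46, -0.0, -0.001]
contact_force: [-0.3, 0.8, 0.7]
opening: 0.998
finger_force: 0.0
[-1.2648  0.6663  8.083  -0.0023 -0.0008  0.0055]
```

View pics/side1.png

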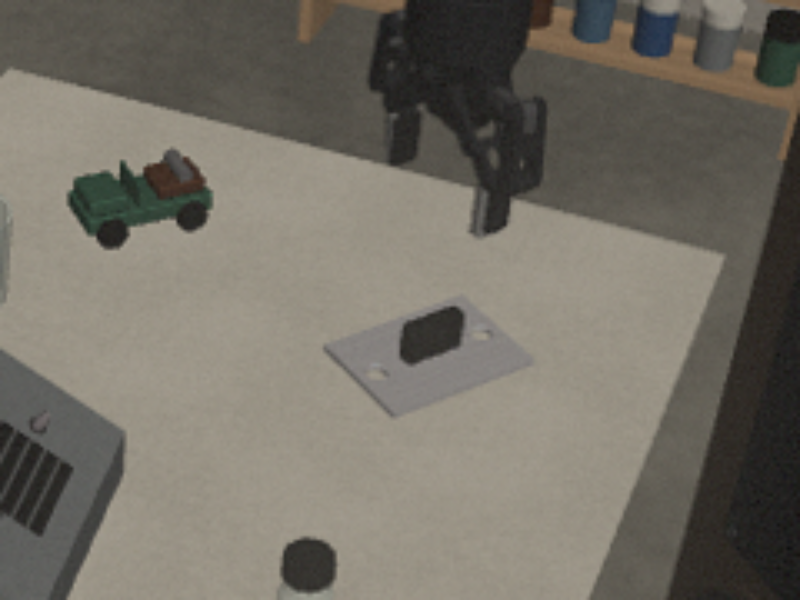

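The gripper hangs open over the cover; in this crop the finger tips are at (400,160) and (485,235) and straddle the grip at (432,335). Next I descend and close.

```bash
python3 -m crank '[[-1.3,0.7,4,0,0,0],[-1.3,0.7,8,0,0,0],[-1.3,0.7,10,0,0,0],[-1.3,0.7,11,0,0,0],[-1.3,0.7,12,0,0,0],[-1.3,0.7,12,0,0,0]]'
python3 -m crank '[[0,0,0,0,0,0],[0,0,0,0,0,0],[0,0,0,0,0,0],[0,0,0,0,0,0],[0,0,0,0,0,0],[0,0,0,0,0,0],[0,0,0,0,0,0],[0,0,0,0,0,0]]' 0 60
```

```text
time: 3.05
eef_pos: [0.4246, -0.2863, 0.0116]
tcp_rot: [0.887, 0.462, -0.0, -0.0]
contact_force: [0.0, -0.3, 0.3]
opening: 0.995
finger_force: 0.0
time: 3.85
eef_pos: [0.4246, -0.2877, 0.0123]
tcp_rot: [0.887, 0.461, 0.0, 0.001]
contact_force: [-0.6, 0.4, 3.9]
opening: 0.15
finger_force: 61.7
```

```bash
python3 -m crank '[[0,0,-3,0,0,0],[0,0,-7,0,0,0],[0,0,-12,0,0,0],[0,0,-17,0,0,0],[0,0,-17,0,0,0],[0,0,-17,0,0,0]]'
python3 - <<'E'
from h import *
y=np.radians(8.3);T=tool(y,np.radians(30));n=-T[:,2];print(n)
print(row(np.array([.6004,.0005,.061])+n*.072+[0,0,0],T))
E
```

```text
time: 4.45
eef_pos: [0.4245, -0.2874, 0.1825]
tcp_rot: [0.887, 0.461, 0.0, 0.001]
contact_force: [-0.2, -0.3, -0.8]
opening: 0.151
finger_force: 61.0
[-0.4948 -0.0722  0.866 ]
[31.1968 -4.7688  5.8943 -0.4964  0.1991 -0.7388]
```

```bash
python3 -m crank '[[31.2,-4.8,0,-0.5,0.2,-0.74],[31.2,-4.8,0,-0.5,0.2,-0.74],[31.2,-4.8,0,-0.5,0.2,-0.74],[31.2,-4.8,0,-0.5,0.2,-0.74],[31.2,-4.8,0,-0.5,0.2,-0.74],[31.2,-4.8,0,-0.5,0.2,-0.74],[31.2,-4.8,0,-0.5,0.2,-0.74],[31.2,-4.8,5.9,-0.5,0.2,-0.74],[31.2,-4.8,5.9,-0.5,0.2,-0.74],[31.2,-4.8,5.9,-0.5,0.2,-0.74]]'
python3 -m crank '[[0,0,0,0,0,0],[0,0,0,0,0,0],[0,0,0,0,0,0]]'
python3 - <<'E'
from h import *
y=np.radians(8.3);T=tool(y,np.radians(30));n=-T[:,2]
print(row(np.array([.6004,.0005,.061])+n*.072,T))
ims=[]
for nm,(x,yy) in(("top",(260,170)),("side",(240,170))):
    p,d=ctrl.read_camera(nm);cv2.imwrite(f"pics/{nm}2.png",p);ims.append(cv2.resize(p[yy:yy+120,x:x+107],(400,450),interpolation=cv2.INTER_CUBIC))
cv2.imwrite("pics/m2.png",cv2.convertScaleAbs(np.hstack(ims),alpha=1.5))
E
```

```text
time: 5.45
eef_pos: [0.5606, -0.0031, 0.1172]
tcp_rot: [0.632, 0.731, 0.195, 0.165]
contact_force: [0.3, -0.5, -1.5]
opening: 0.152
finger_force: 60.8
time: 5.75
eef_pos: [0.5654, -0.005, 0.1248]
tcp_rot: [0.631, 0.73, 0.198, 0.171]
contact_force: [1.3, 0.8, -1.6]
opening: 0.152
finger_force: 60.8
[ 0.0343 -0.1194  0.0921  0.0054  0.0002  0.0007]
```

View pics/m2.png

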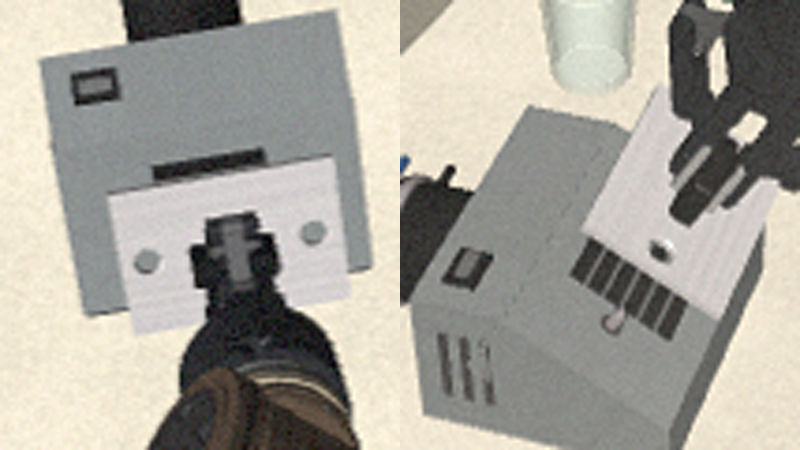

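In the top half of the image, the holes are at (147,261) and (313,232), i.e. full-image (298.8,239.1) and (343.2,231.4). In the side half, the left hole is at full-image (309.3,236.4) and pin L's tip at (298.1,253.0). The plate sits flat in the grip and lines up with the face, so I'll fit the remaining offset.

```bash
cat > fit.py <<'E'
from h import *
from scipy.optimize import least_squares
s=ctrl.get_state();T0=R.from_quat(s["tcp_rot"]).as_matrix()
y0=np.radians(8.3)
def frame(yaw):
    T=tool(yaw,np.radians(30));return np.c_[T[:,1],-T[:,0]*-1,-T[:,2]]  # x up slope, y left, z out
def run(holes,h):
    # cover in seat frame: cx,cy,ch,cyaw ; seat: sx,sy,sz,syaw ; camera biases in px
    def res(q):
        sx,sy,sz,sw,cx,cy,ch,cw,tu,tv,su,sv=q
        F=frame(y0+sw);o=np.array([.6004+sx,.0005+sy,.061+sz])
        W=lambda P:o+np.array(P)@F.T
        c,sn=np.cos(cw),np.sin(cw)
        H=lambda y:W([[cx-sn*y,cy+c*y,h+ch+.003]])
        b={"top":np.array([tu,tv]),"side":np.array([su,sv])};r=[]
        for n,y,uv in[("top",.045,(296.3,229.3)),("top",-.045,(338.6,222.3)),("side",.045,(298.3,252.7)),("side",-.045,(312.9,223.7))]:
            r.append((proj(n,W([[0,y,.014]]))[0]+b[n]-uv)/.7)
        for n,y,uv in holes: r.append((proj(n,H(y))[0]+b[n]-uv)/.7)
        return np.r_[np.concatenate(r),q[:3]/.004,q[3]/.03,q[4:6]/.01,q[6]/.002,q[7]/.03,q[8:]/1.5]
    f=least_squares(res,np.zeros(12),x_scale=[.01]*8+[1]*4)
    J=np.linalg.inv(f.jac.T@f.jac)
    print("seat",f.x[:4],"cover in seat",f.x[4:8],"+-",np.sqrt(np.diag(J))[:8],"bias",f.x[8:]);print(f.fun[:8+2*len(holes)])
E
python3 - <<'E'
from fit import *
print(np.linalg.det(frame(y0)))
run([("top",.045,(298.8,239.1)),("top",-.045,(343.2,231.4)),("side",.045,(309.3,236.4))],.061)
E
```

```text
1.0
seat [-0.0002  0.0008 -0.0017 -0.0025] cover in seat [ 0.0022 -0.0029  0.0008 -0.0044] +- [0.0021 0.0023 0.003  0.0131 0.0013 0.0013 0.0016 0.0199] bias [ 0.2011 -0.2444  0.0506  0.7037]
[-0.117   0.4839  0.0831  0.2036 -0.2555 -0.4679 -0.1751 -0.1306 -0.0714
 -0.5381  0.0428 -0.0734  0.4149  0.3796]
```

```bash
python3 -m crank '[[0.3,-0.2,1,0,0,0],[0.3,-0.2,2,0,0,0],[0.3,-0.2,3,0,0,0],[0.3,-0.2,4,0,0,0],[0.3,-0.2,4,0,0,0],[0.3,-0.2,4,0,0,0]]'
python3 - <<'E'
from h import *
ims=[]
for nm,(x,yy) in(("top",(270,190)),("side",(270,200))):
    p,d=ctrl.read_camera(nm);cv2.imwrite(f"pics/{nm}3.png",p);ims.append(cv2.resize(p[yy:yy+75,x:x+80],(400,375),interpolation=cv2.INTER_CUBIC))
cv2.imwrite("pics/m3.png",cv2.convertScaleAbs(np.hstack(ims),alpha=1.5))
E
```

```text
time: 6.45
eef_pos: [0.5819, 0.0015, 0.0864]
tcp_rot: [0.631, 0.731, 0.197, 0.169]
contact_force: [0.2, -0.5, -1.6]
opening: 0.149
finger_force: 60.9
```

View pics/m3.png

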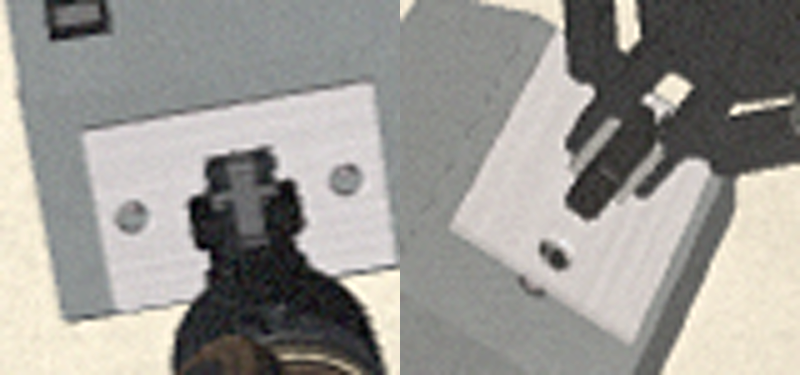

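The plate now hovers just above the pins. Holes at full-image top (295.9,232.9) and (338.7,225.5), and side (300.3,250.1), with pin shadows visible inside them.

Run:
```python
from fit import *
run([("top",.045,(295.9,232.9)),("top",-.045,(338.7,225.5)),("side",.045,(300.3,250.1))],.0215)
T=tool(y0,np.radians(30));print(row(s["eef_pos"],T))
F=frame(y0);print((s["eef_pos"]-[.6004,.0005,.061])@F)
```

```text
seat [-0.0001  0.0008 -0.0018 -0.0033] cover in seat [-0.0013  0.0016  0.0005 -0.0056] +- [0.0021 0.0023 0.003  0.0132 0.0013 0.0013 0.0016 0.0201] bias [ 0.2413 -0.1709  0.0059  0.6977]
[-0.0652  0.5378  0.1345  0.306  -0.3778 -0.4167 -0.25   -0.069  -0.1185
 -0.6719 -0.0259 -0.1187  0.626   0.2686]
[ 0.      0.      0.      0.0026 -0.0011  0.0007]
[-0.0024  0.0035  0.0318]
```

```bash
python3 -m crank '[[-0.1,0.1,0.3,0,0,0],[-0.1,0.1,0.6,0,0,0],[-0.1,0.1,0.9,0,0,0],[-0.1,0.1,1.2,0,0,0],[-0.1,0.1,1.4,0,0,0],[-0.1,0.1,1.4,0,0,0]]'
python3 -m crank '[[0,0,0.2,0,0,0],[0,0,0.3,0,0,0],[0,0,0.4,0,0,0],[0,0,0.4,0,0,0]]'
python3 - <<'E'
from fit import *
F=frame(y0);print((s["eef_pos"]-[.6004,.0005,.061])@F, s["contact_force"]@F)
E
```

```text
time: 7.15
eef_pos: [0.5898, 0.0017, 0.0751]
tcp_rot: [0.631, 0.731, 0.197, 0.169]
contact_force: [-0.5, 0.1, -2.1]
opening: 0.152
finger_force: 60.9
time: 7.55
eef_pos: [0.5917, 0.0019, 0.0727]
tcp_rot: [0.631, 0.731, 0.197, 0.169]
contact_force: [-7.1, 0.2, 6.0]
opening: 0.151
finger_force: 62.3
[-0.0014  0.0027  0.0143] [-3.0499  1.1773  8.6746]
```

```bash
python3 -m crank '[[0,0,0.1,0,0,0],[0,0,0.2,0,0,0],[0,0,0.2,0,0,0]]'
python3 - <<'E'
from fit import *
F=frame(y0);print((s["eef_pos"]-[.6004,.0005,.061])@F, s["contact_force"]@F,s["wrist_torque"])
ims=[]
for nm,(x,yy) in(("top",(270,190)),("side",(270,200))):
    p,d=ctrl.read_camera(nm);ims.append(cv2.resize(p[yy:yy+75,x:x+80],(400,375),interpolation=cv2.INTER_CUBIC))
cv2.imwrite("pics/m4.png",cv2.convertScaleAbs(np.hstack(ims),alpha=1.5))
E
```

```text
time: 7.85
eef_pos: [0.5917, 0.002, 0.0726]
tcp_rot: [0.63, 0.732, 0.197, 0.169]
contact_force: [-30.1, -4.2, 28.3]
opening: 0.153
finger_force: 66.8
[-0.0014  0.0027  0.0142] [-12.1357   0.1781  39.6654] [-0.5641  2.3587 -0.2472]
```

View pics/m4.png

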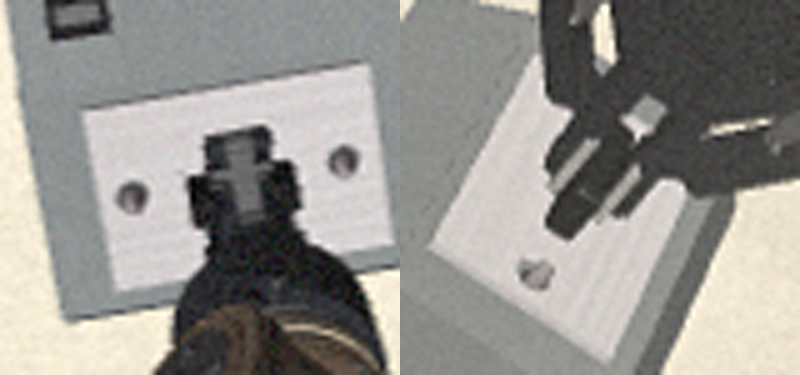

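The plate is down with both pins showing in the holes, at (132,197) and (344,160) top and (537,272) side. It is firm on the face. I'll ease the press, release and withdraw.

```bash
python3 -m crank '[[0,0,-0.2,0,0,0],[0,0,-0.2,0,0,0]]'
python3 -m crank '[[0,0,0,0,0,0],[0,0,0,0,0,0],[0,0,0,0,0,0],[0,0,0,0,0,0],[0,0,0,0,0,0]]' 0.7
python3 -m crank '[[0,0,-1,0,0,0],[0,0,-3,0,0,0],[0,0,-6,0,0,0],[0,0,-10,0,0,0],[0,0,-13,0,0,0],[0,0,-13,0,0,0],[0,0,-13,0,0,0]]'
python3 - <<'E'
from fit import *
ims=[]
for nm,(x,yy) in(("top",(270,190)),("side",(270,200))):
    p,d=ctrl.read_camera(nm);ims.append(cv2.resize(p[yy:yy+75,x:x+80],(400,375),interpolation=cv2.INTER_CUBIC))
cv2.imwrite("pics/m5.png",cv2.convertScaleAbs(np.hstack(ims),alpha=1.5))
E
```

```text
time: 8.15
eef_pos: [0.5921, 0.0017, 0.0729]
tcp_rot: [0.631, 0.731, 0.197, 0.17]
contact_force: [-2.8, 0.1, 2.8]
opening: 0.154
finger_force: 61.6
time: 8.65
eef_pos: [0.592, 0.0019, 0.072]
tcp_rot: [0.631, 0.731, 0.197, 0.17]
contact_force: [-0.2, 0.1, -0.5]
opening: 0.701
finger_force: 0.0
time: 9.35
eef_pos: [0.5274, -0.0079, 0.1857]
tcp_rot: [0.631, 0.731, 0.197, 0.171]
contact_force: [0.5, -1.0, -1.7]
opening: 0.693
finger_force: 0.0
```

View pics/m5.png

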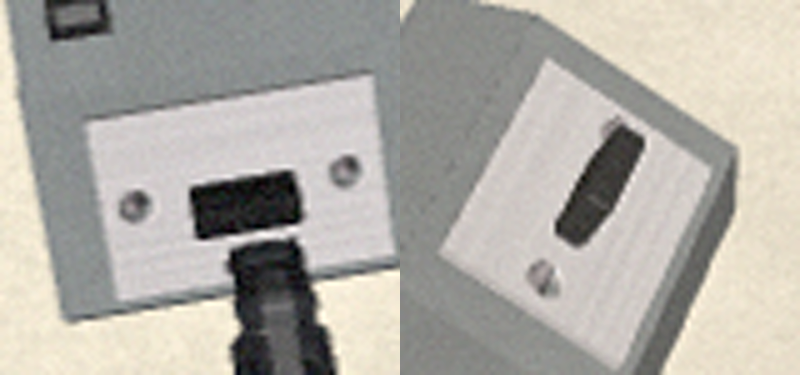

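The plate lies on the face with pins in both holes, at (135,207) and (346,171) top. It slid a little until the pins caught it. I'll check flushness by depth before handing in.

Run:
```python
from h import *
p,d=ctrl.read_camera("side");d0=np.load("side0.npy")
for b in((288,228,298,248),(312,236,322,258),(288,228,304,236)):
    P=cloud("side",d,*b);Q=cloud("side",d0,*b);F=tool(np.radians(8.3),np.radians(30));n=-F[:,2]
    print(np.median(P@n)-np.median(Q@n))
```

```text
0.004860700694294229
0.005326539378971651
0.005033190326477893
```

Over the bare face, the plate's top stands 4.9 to 5.3 mm proud at all three places I checked. That matches its 5 mm thickness, so it is flush.

```bash
python3 -c "
from plant import ctrl
print(ctrl.sign_off())"
```

```text
the job is handed in; nothing more can be done
None
```

The cover is seated flush over both pins with the grip outward, the arm has released and withdrawn, and the job is handed in; the sign-off returned no verdict.

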